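# Set the injector tester's selector wheels

### The arm

A 7-joint arm with a two-finger parallel gripper is mounted at the origin on the work surface. World frame = base frame: x ahead of the robot, y to its left, z up, the work surface at z = 0. Lengths are in m, angles in rad, forces in N, time in s.
With the tool pointing down it reaches from about 0.425 to 0.825 m from the base axis. Payload 3.6 kg.
Tool frame: the origin (TCP) lies at the very end of the fingers, on their centre line; the grasp point (between the pads) lies 19 mm behind it; z points along the fingers, y is the line along which they close (so a half turn about z gives the same grasp; the last joint's range is limited). The gripper opens to 93 mm and grips with 3 to 60 N. Pads are 15 mm wide; open, the fingers measure 128 mm over their backs; the gripper's body (75 mm by 188 mm) begins 65 mm behind the grasp point.
Start: joints at [-1.147, 0.615, -0.013, 1.423, 0.008, 1.103, -0.04], TCP at [0.283, 0.585, 0.219] pointing down, gripper open.
Joint ranges: [-3.12, 3.12], [-0.3, 2.06], [-1.34, 1.32], [0.26, 2.42], [-1.36, 4.5], [0.01, 1.98], [-2.84, 2.84]. Speed limits (rad/s): [2.79, 2.79, 3.14, 3.14, 3.14, 3.14, 3.14].

### API

Orientations are given as [roll, pitch, yaw] about the fixed x, y, z axes, in that order (R = Rz(yaw) Ry(pitch) Rx(roll)).
In Python, from station import env gives the robot as it stands.
- The arm moves only by the tool carry_out, never from a script. Its argument "targets" is a list that holds one entry, the list of rows, each a list of 5 numbers: the shift along the tool's x, y, z in units of 40 mm (1.0 is 40 mm), then the turn about the tool's z in units of 5 degrees (1.0 is 5 degrees), then the finger opening in mm, from 0 to 93. In form: [[[tx, ty, tz, turn, fingers], ...]]. A call has 1 to 10 rows; each row shifts and turns the commanded pose from where the row before left it, along the tool's axes as they then stand; what a row does not reach is not made up. A row lasts 1/12 s, in which the tool goes at most 41.7 mm and 7.16 degrees, less where a joint would pass 70% of its speed; a pose out of reach is approached as far as the arm can. A call is refused whole if a number of a shift passes 1 or a number of a turn 1, either way. A call with a gripper value outside its range is refused whole. The fingers move at their own pace and stop on an object; the grip force is fixed at half the most. Time passes only in rows, so rows that do not move let the fingers close. It gives the time, the measured TCP pose, the force, the opening and the grip force at its end, in the units of the state.
- env.read_state(): the state, without advancing time (a new reading comes with each control period).
- env.grab_frame(name): name is "scene" or "top"; returns a dict with "frame" (400x640x3 uint8, red, green, blue), "range_z" (400x640 float32, m along the optical axis (not along the pixel's ray), 0 where there is no reading), "fx", "fy", "cx", "cy" (pixels), "k1" (the pictures are not rectified: a ray, as slopes to the right and down, at radius r is drawn at 1 + k1 r^2 times it, then the intrinsics apply), "rvec" (rotation vector, rad) and "tvec" (3), from world to camera coordinates, as OpenCV has them. Camera axes: x right, y down, z forward; pixel columns grow to the right and rows downward; lengths in m; the calibration is good to about 2 mm. A picture is of the moment at which its call begins.
- env.sign_off(): hands the job in; it is judged then, once.
Trained networks look in a picture, given as the dict that the camera call returned (one of the last four; its "shot" number tells which), for a name from the list of things; names that differ only in an ending like _2 or _b are one class to them, and where a whole thing is asked for, a point or a joint stands for the part that bears it (a point fixed in the world has none). Each returns a list of dicts, best first, with "conf" (0 to 1); they miss things now and then, are a little off and sometimes report something else, mostly with a low value. They report only what shows in the picture. A call takes as long as a camera call.
- env.spot_in(picture, target): "point" ([row, column] as shares, 0 to 1, of the picture: columns of its width, rows of its height, amid what is visible of it).
The state is a dict: "time": time; "q": joint angles; "qvel": joint speeds; "effort": joint torques, N m; "ee_pos": TCP position; "tcp_rot": TCP orientation; "wrist_force": force on the tool from outside, world axes, zero at the start; "moment": the same for the moment, N m; "width": opening from 0.0 (shut) to 1.0 (fully open); "gripper_force": force on a finger pad.
Only numpy, scipy, OpenCV 4.12 (cv2) and the standard library are available. Lean on these libraries where they do the work, as an engineer would, in place of code of your own. Each camera call takes 0.05 s, during which the arm holds its last target. There are 200 camera calls.

### The job

On the blue injector tester, turn the wheel with the red tab so that the tab stands at three dots, and the wheel with the yellow tab so that it stands at two dots. Leave the orange tester alone: do not touch it.

Things in the scene. Friction and masses are not known exactly. Their poses are not given: they have to be found in the camera images.
- blue: Tester to be set: fixed blue box, 140 mm deep (x), 150 wide (y), 40 high, with a black half-round hump (radius 44 mm, top 76 mm up) in which two grey wheels run on one axle along y, 30 mm above the origin: red-tabbed at y = +34 mm, yellow-tabbed at y = -31 mm. Origin: centre of the underside; x to its back (away from the robot), y left, z up. Position varies; yaw up to 0.3 rad.
- blue_red (a joint): Angle (rad) of the blue tester's red-tabbed wheel: 0 = tab straight up, positive = leaning to the back, stops at +-0.75. White dots on the hump just left (+y) of the wheel mark the settings: one dot nearest the robot at -0.654, two at -0.218, three at +0.218, four at +0.654. Slight friction (about 1.5 N at the tab); stays where left.
- blue_red_tab (a point): Centre of the red tab's grip: a round bar 14 mm in diameter, 26 mm long, parallel to the axle, on an 8 mm thick stem, 90 mm from the axle. Its frame turns with the wheel: z outward from the axle, y along the bar. Can be pinched from above, front to back, and led along its arc.
- blue_yellow (a joint): The same for the blue tester's yellow-tabbed wheel, with its own dots just left of it at the same angles: two dots is -0.218.
- blue_yellow_tab (a point): Centre of the yellow tab's grip, made like the red one.
- orange: A second tester of the same make with an orange box and the same red and yellow tabs, not to be touched. Origin and axes as on the blue one; the two may have changed places.

How it is judged:
By the outcome, as a careful person would: the job done as asked, in the order asked, and still so for the second after the job is handed in, with the robot touching nothing.
It also fails if it takes over 45 s, if anything falls off the work surface, if the arm or the gripper's body presses on something with over 40 N, if the wrist force passes 120 N, or if a joint passes its speed limit or range.

## Working session

There is one attempt and no reset: what is moved stays moved. The work goes in short steps, Python scripts to look and compute and a tool call to move; the robot and the scene stay as the last step left them, time stands still between calls to the robot, and variables do not carry over. Pictures are saved under pics/ and viewed, at most 10 in all, crops included, and the job is handed in when it is done.

Besides the shell and the picture viewer there is one more tool, called after "Emit:" by a JSON object that holds its "method" and its "body". carry_out: Moves the arm, as the interface text tells. Its arguments: {"type":"object","properties":{"targets":{"type":"array","items":{"type":"array","items":{"type":"array","items":{"type":"number"}}}}},"required":["targets"]}

```bash
mkdir -p pics; cat > h.py <<'E'
import numpy as np,cv2
from station import env
from scipy.spatial.transform import Rotation as R
def pts(p):
    K=np.array([[p['fx'],0,p['cx']],[0,p['fy'],p['cy']],[0,0,1]]);d=np.array([p['k1'],0,0,0,0.])
    h,w=p['range_z'].shape
    uv=np.stack(np.meshgrid(np.arange(w),np.arange(h)),-1).reshape(-1,1,2).astype(float)
    n=cv2.undistortPoints(uv,K,d).reshape(h,w,2)
    z=p['range_z'][...,None]
    c=np.concatenate([n*z,z],-1)
    M=cv2.Rodrigues(np.array(p['rvec'],float))[0]
    return (c-np.array(p['tvec']).ravel())@M
E
python3 - <<'E'
from h import *
for n in("scene","top"):
    p=env.grab_frame(n);cv2.imwrite(f"pics/{n}0.png",p['frame'][...,::-1])
    X=pts(p)
    for t in("blue","orange","blue_red_tab","blue_yellow_tab"):
        for d in env.spot_in(p,t)[:3]:
            r,c=int(d['point'][0]*400),int(d['point'][1]*640);print(n,t,round(d['conf'],2),r,c,X[r,c].round(3))
print(env.read_state())
E
```

```text
scene blue 0.68 227 244 [ 0.56  -0.168  0.061]
scene orange 0.89 207 414 [0.59 0.21 0.06]
scene blue_red_tab 0.57 211 253 [ 0.531 -0.143  0.074]
scene blue_yellow_tab 0.9 219 224 [ 0.571 -0.203  0.11 ]
top blue 0.73 201 392 [ 0.519 -0.165  0.075]
top orange 0.57 188 216 [0.55  0.21  0.073]
top blue_red_tab 0.71 197 375 [ 0.528 -0.13   0.074]
top blue_yellow_tab 0.97 198 407 [ 0.524 -0.196  0.078]
{'time': 0.5, 'q': array([-1.14649656,  0.61492872, -0.01263358,  1.42347388,  0.00809204,
        1.10340367, -0.04044546]), 'qvel': array([ 0.00172121,  0.0007751 ,  0.00241252, -0.00162171, -0.00084469,
        0.0016101 ,  0.0004027 ]), 'effort': array([-6.36316763e-04, -4.58382332e+01,  2.08624718e-01, -1.65858436e+01,
       -6.10361039e-02,  1.39666814e-02,  7.58004467e-05]), 'ee_pos': array([0.28312682, 0.58502207, 0.21859691]), 'tcp_rot': array([-3.14142757e+00, -5.80270337e-05,  2.69081409e+00]), 'wrist_force': array([ 0.01961209,  0.1771572 , -0.09895291]), 'moment': array([-0.00027795, -0.0264682 ,  0.01457575]), 'gripper_force': 0.0, 'width': 1.0029473292342177}
```

View pics/top0.png

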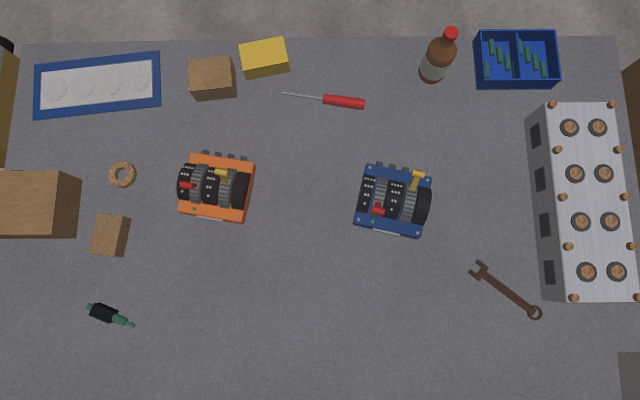

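View pics/scene0.png

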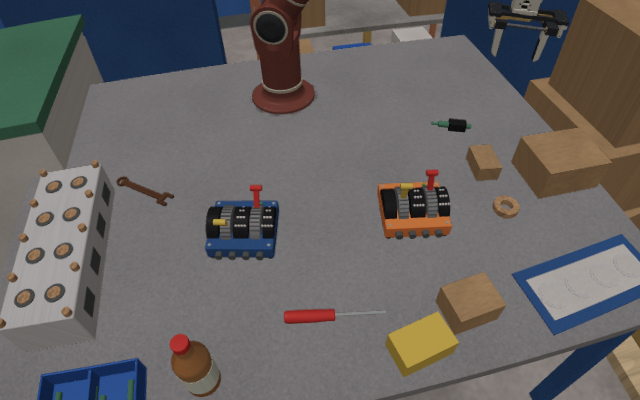

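The top view shows the blue tester at about (row 200, col 393), with the red tab leaning to the front (211,378) and the yellow one to the back (174,418). The orange tester stands at (188,216). In the scene view the red tab is at (188,256) and the yellow at (222,219). Next I fit the box pose and tab angles.

```bash
cat > m.py <<'E'
from h import *
def run():
    P=[];C=[];V=[]
    for n in("top","scene"):
        p=env.grab_frame(n);X=pts(p)
        k=(abs(X[...,0]-.53)<.13)&(abs(X[...,1]+.165)<.13)&(X[...,2]>.015)&(p['range_z']>0)
        P.append(X[k]);C.append(cv2.cvtColor(p['frame'],cv2.COLOR_RGB2HSV)[k].astype(int));V+= [n]*k.sum()
    P=np.vstack(P);C=np.vstack(C);V=np.array(V);H,S,Vv=C.T
    blue=(H>100)&(H<130)&(S>100)
    for n in("top","scene"):
        b=P[blue&(V==n)&(abs(P[:,2]-.04)<.006)]
        r=cv2.minAreaRect((b[:,:2]*1000).astype(np.float32));print(n,len(b),"z",np.median(b[:,2]).round(4),r)
    red=(S>140)&((H<6)|(H>174));yel=(S>120)&(H>18)&(H<32)
    return P,V,red,yel
def rel(P,o,yaw):
    c,s=np.cos(yaw),np.sin(yaw);d=P-np.array([o[0],o[1],0]);return np.c_[c*d[:,0]+s*d[:,1],-s*d[:,0]+c*d[:,1],d[:,2]]
E
python3 - <<'E'
from m import *
P,V,red,yel=run()
for nm,m in(("red",red),("yel",yel)):
    for n in("top","scene"):
        q=P[m&(V==n)];print(nm,n,len(q),np.median(q,0).round(4),q.min(0).round(3),q.max(0).round(3))
np.savez('p.npz',P=P,V=V,red=red,yel=yel)
E
```

```text
top 1501 z 0.0398 ((528.1473388671875, -172.67974853515625), (148.62646484375, 139.89598083496094), 76.52228546142578)
scene 1086 z 0.0387 ((532.029541015625, -172.05682373046875), (148.03759765625, 140.00765991210938), 76.64521789550781)
red top 104 [ 0.4954 -0.1318  0.1132] [ 0.485 -0.142  0.072] [ 0.517 -0.118  0.117]
red scene 154 [ 0.5024 -0.131   0.0995] [ 0.49  -0.141  0.066] [ 0.524 -0.116  0.117]
yel top 158 [ 0.5627 -0.2115  0.1056] [ 0.544 -0.23   0.026] [ 0.598 -0.202  0.115]
yel scene 94 [ 0.5746 -0.2128  0.1086] [ 0.537 -0.234  0.071] [ 0.579 -0.2    0.113]
```

```bash
python3 - <<'E'
from m import *
d=np.load('p.npz');yaw=np.radians(-13.42);o=(.530,-.1723)
Q=rel(d['P'],o,yaw)
for nm in("red","yel"):
    for v in("top","scene"):
        q=Q[d[nm]&(d['V']==v)];r=np.hypot(q[:,0],q[:,2]-.03);k=r>.084
        print(nm,v,k.sum(),q[k].mean(0).round(4),'y',np.percentile(q[k,1],[3,97]).round(4),'ang',np.percentile(np.arctan2(q[k,0],q[k,2]-.03),[2,50,98]).round(3),'rmax',r.max().round(4))
c,s=np.cos(yaw),np.sin(yaw)
for y,a in((.034,.218),(-.031,-.218),(.034,-.3),(-.031,.4)):
    x=.09*np.sin(a);z=.03+.09*np.cos(a);print(y,a,np.round([o[0]+c*x-s*y,o[1]+s*x+c*y,z],4))
E
```

```text
red top 76 [-0.0459  0.0327  0.1139] y [0.0212 0.0447] ang [-0.558 -0.497 -0.453] rmax 0.0997
red scene 68 [-0.0414  0.0351  0.1114] y [0.0232 0.046 ] ang [-0.534 -0.467 -0.425] rmax 0.0971
yel top 81 [ 0.0472 -0.0315  0.1102] y [-0.0433 -0.0198] ang [0.486 0.527 0.606] rmax 0.0981
yel scene 90 [ 0.0525 -0.0297  0.1077] y [-0.0423 -0.0179] ang [0.527 0.597 0.662] rmax 0.0992
0.034 0.218 [ 0.5568 -0.1437  0.1179]
-0.031 -0.218 [ 0.5039 -0.1979  0.1179]
0.034 -0.3 [ 0.512  -0.1331  0.116 ]
-0.031 0.4 [ 0.5569 -0.2106  0.1129]
```

Emit:
{"method": "carry_out", "body": {"targets": [[[-1,0,0,0.75,93],[-1,0,0,0.75,93],[-1,0,0,0.75,93],[-1,0,0,0.75,93],[-1,0,0,0.75,93],[-1,0,0,0.75,93],[-1,0,0,0.75,80],[-1,0,0,0.75,70],[-1,0,0,0.75,60],[-1,0,0,0.75,50]]]}}

```text
time: 1.43
ee_pos: [0.5732, 0.3171, 0.2186]
tcp_rot: [3.141, -0.0, 2.033]
wrist_force: [-0.0, -0.1, 0.2]
width: 0.758
gripper_force: 0.0
```

Emit:
{"method": "carry_out", "body": {"targets": [[[-1,0,0,0.75,45],[-1,0,0,0.75,45],[-1,0,0,0.75,45],[-1,0,0,0.75,45],[-1,0,0,0.75,45],[-1,0,0,0.75,45],[-1,0,0,0.75,45],[-1,0,0,0.75,45],[-1,0,0,0.75,45],[-1,0,0,0.75,45]]]}}

```text
time: 2.27
ee_pos: [0.639, -0.0705, 0.2187]
tcp_rot: [3.141, -0.0, 1.379]
wrist_force: [1.2, -0.5, -0.4]
width: 0.48
gripper_force: 0.0
```

Emit:
{"method": "carry_out", "body": {"targets": [[[0,0,0,0.5,45],[0,0,0,0,45],[0,0,0,0,45]]]}}

```text
time: 2.52
ee_pos: [0.6389, -0.0682, 0.2187]
tcp_rot: [-3.141, -0.001, 1.339]
wrist_force: [0.5, 0.6, -1.1]
width: 0.485
gripper_force: 0.0
```

Emit:
{"method": "carry_out", "body": {"targets": [[[-0.58,-0.775,0,0,45],[-0.58,-0.775,0,0,45],[-0.58,-0.775,0,0,45],[-0.58,-0.775,0,0,45],[0,0,0.6,0,45],[0,0,0.6,0,45],[0,0,0.3,0,45],[0,0,0,0,45],[0,0,0,0,45]]]}}

```text
time: 3.27
ee_pos: [0.4973, -0.1286, 0.1585]
tcp_rot: [-3.141, -0.001, 1.342]
wrist_force: [-0.1, 0.4, 0.1]
width: 0.486
gripper_force: 0.0
```

```bash
python3 - <<'E'
from m import *
p=env.grab_frame("scene");cv2.imwrite("pics/s1.png",cv2.resize(p['frame'][130:290,150:350],None,fx=3,fy=3)[...,::-1])
s=env.read_state();print(rel(s['ee_pos'][None],(.53,-.1723),np.radians(-13.42)),s['tcp_rot'],s['wrist_force'])
E
```

```text
[[-0.04127951  0.03447274  0.1591822 ]] [ 3.14057373e+00 -5.55057640e-04  1.34131121e+00] [-0.21226146 -0.7846393  -0.09675276]
```

View pics/s1.png

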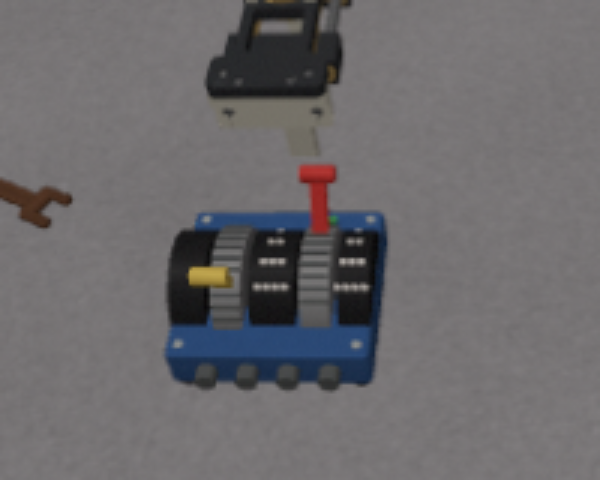

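The crop shows the fingers (rear finger at about (305,140) in the crop) above the red tab (318,173). The yellow tab is at (210,277), and nothing is in contact. Next: lower over the red tab, lead it back and close on it.

Emit:
{"method": "carry_out", "body": {"targets": [[[0,0,0.5,0,45],[0,0,0.5,0,45],[0,0,0.5,0,45],[0,0,0,0,45],[0,0,0,0,45]]]}}

```text
time: 3.73
ee_pos: [0.4973, -0.13, 0.0991]
tcp_rot: [-3.142, -0.0, 1.339]
wrist_force: [-0.2, -0.3, -0.3]
width: 0.485
gripper_force: 0.0
```

Emit:
{"method": "carry_out", "body": {"targets": [[[0,0.25,-0.04,0,45],[0,0.25,-0.04,0,45],[0,0.25,-0.04,0,45],[0,0.25,-0.04,0,45],[0,0.25,-0.04,0,45],[0,0.27,-0.03,0,45],[0,0,0,0,35],[0,0,0,0,25],[0,0,0,0,18],[0,0,0,0,13]]]}}

```text
time: 4.57
ee_pos: [0.5553, -0.1442, 0.1084]
tcp_rot: [-3.141, -0.0, 1.338]
wrist_force: [-0.8, -0.4, 1.8]
width: 0.25
gripper_force: 0.7
```

Emit:
{"method": "carry_out", "body": {"targets": [[[0,0,0,0,12],[0,0,0,0,12],[0,0,0,0,12]]]}}

```text
time: 4.82
ee_pos: [0.5556, -0.1443, 0.1079]
tcp_rot: [-3.141, -0.0, 1.338]
wrist_force: [-1.9, 0.2, 1.4]
width: 0.14
gripper_force: 26.5
```

```bash
python3 - <<'E'
from m import *
s=env.read_state();print(rel(s['ee_pos'][None],(.53,-.1723),np.radians(-13.42)),s['tcp_rot'],s['wrist_force'],s['width'],s['gripper_force'])
E
```

```text
[[0.01839311 0.03318814 0.10792352]] [-3.14100688e+00 -1.40183147e-04  1.33815793e+00] [-1.90779441  0.18389008  1.35688849] 0.140048755209845 26.475694477558136
```

Emit:
{"method": "carry_out", "body": {"targets": [[[0,0,0,0,25],[0,0,0,0,35],[0,0,0,0,45],[0,0,0,0,45],[0,0,-0.5,0,45],[0,0,-0.6,0,45],[0,0,-0.6,0,45],[0,0,0,0,45]]]}}

```text
time: 5.48
ee_pos: [0.5592, -0.1459, 0.1806]
tcp_rot: [3.131, 0.0, 1.338]
wrist_force: [0.2, -0.8, -0.5]
width: 0.483
gripper_force: 0.0
```

Emit:
{"method": "carry_out", "body": {"targets": [[[-0.535,0.25,0,0,45],[-0.535,0.25,0,0,45],[-0.535,0.25,0,0,45],[0,0,0,0,45],[0,0,0,0,45]]]}}

```text
time: 5.9
ee_pos: [0.5698, -0.2156, 0.1752]
tcp_rot: [-3.141, 0.001, 1.335]
wrist_force: [-0.0, 0.4, 0.3]
width: 0.485
gripper_force: 0.0
```

```bash
python3 - <<'E'
from m import *
p=env.grab_frame("scene");cv2.imwrite("pics/s2.png",cv2.resize(p['frame'][130:290,150:350],None,fx=3,fy=3)[...,::-1])
s=env.read_state();print(rel(s['ee_pos'][None],(.53,-.1723),np.radians(-13.42)),s['tcp_rot'],s['wrist_force'],s['width'])
E
```

```text
[[ 0.04852025 -0.03092459  0.17512217]] [-3.14044539e+00 -6.18785141e-04  1.33744786e+00] [ 0.30671962  0.11130053 -0.64451571] 0.48493393468114504
```

View pics/s2.png

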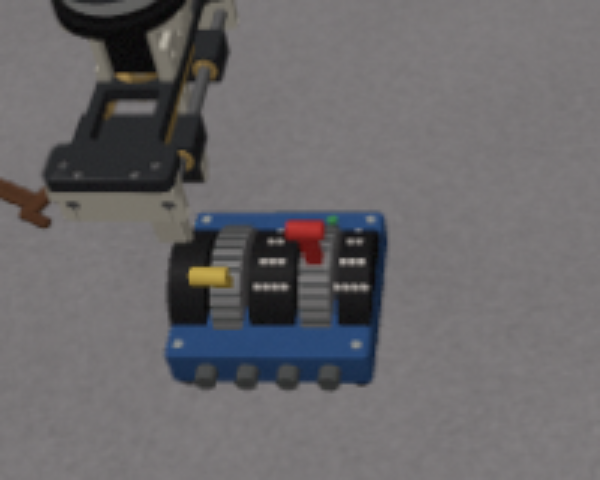

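The crop shows the red tab's stem base (315,262) level with the three-dot row (352,262). The gripper now stands above the yellow tab (210,277). Next is the yellow wheel.

Emit:
{"method": "carry_out", "body": {"targets": [[[0,0,0.5,0,45],[0,0,0.5,0,45],[0,0,0.5,0,45],[0,0,0.48,0,45],[0,0,0,0,45],[0,0,0,0,45]]]}}

```text
time: 6.45
ee_pos: [0.5699, -0.2119, 0.0958]
tcp_rot: [-3.139, -0.001, 1.34]
wrist_force: [0.2, 0.3, 0.6]
width: 0.489
gripper_force: 0.0
```

Emit:
{"method": "carry_out", "body": {"targets": [[[0,-0.25,-0.05,0,45],[0,-0.25,-0.05,0,45],[0,-0.25,-0.05,0,45],[0,-0.25,-0.05,0,45],[0,-0.25,-0.05,0,45],[0,-0.25,-0.05,0,45],[0,-0.2,0,0,45],[0,0,0,0,35],[0,0,0,0,25],[0,0,0,0,18]]]}}

```text
time: 7.28
ee_pos: [0.5053, -0.1982, 0.1092]
tcp_rot: [3.139, 0.0, 1.339]
wrist_force: [0.7, 0.2, 1.7]
width: 0.317
gripper_force: 0.8
```

Emit:
{"method": "carry_out", "body": {"targets": [[[0,0,0,0,13],[0,0,0,0,12],[0,0,0,0,12],[0,0,0,0,12]]]}}

```text
time: 7.62
ee_pos: [0.5042, -0.198, 0.1083]
tcp_rot: [-3.141, -0.0, 1.338]
wrist_force: [2.2, 0.6, -0.2]
width: 0.141
gripper_force: 26.5
```

```bash
python3 - <<'E'
from m import *
s=env.read_state();print(rel(s['ee_pos'][None],(.53,-.1723),np.radians(-13.42)),s['tcp_rot'],s['wrist_force'],s['width'],s['gripper_force'])
E
```

```text
[[-0.0191126  -0.03100059  0.10829101]] [-3.14107774e+00 -3.05515597e-05  1.33836452e+00] [ 2.17064512  0.63374817 -0.15400054] 0.14093339328156904 26.511014699935913
```

Release, rise and clear away for a look.

Emit:
{"method": "carry_out", "body": {"targets": [[[0,0,0,0,25],[0,0,0,0,35],[0,0,0,0,45],[0,0,0,0,45],[0,0,-0.5,0,45],[0,0,-0.8,0,45],[0,0,-0.8,0,45],[0,0,-0.8,0,45],[-0.5,0,0,0,45],[-1,0,0,0,45]]]}}

```text
time: 8.45
ee_pos: [0.4938, -0.2516, 0.2266]
tcp_rot: [3.137, -0.004, 1.349]
wrist_force: [1.8, -0.3, -1.3]
width: 0.484
gripper_force: 0.0
```

Emit:
{"method": "carry_out", "body": {"targets": [[[-1,0,0,0,45],[-1,0,0,0,45],[-1,0,0,0,45],[-0.5,0,0,0,45],[0,0,0,0,45],[0,0,0,0,45]]]}}

```text
time: 8.95
ee_pos: [0.4567, -0.3938, 0.2242]
tcp_rot: [-3.14, -0.0, 1.335]
wrist_force: [-0.4, 1.7, 0.0]
width: 0.489
gripper_force: 0.0
```

```bash
python3 - <<'E'
from m import *
P,V,red,yel=run();Q=rel(P,(.530,-.1723),np.radians(-13.42))
for nm,m in(("red",red),("yel",yel)):
    for v in("top","scene"):
        q=Q[m&(V==v)];r=np.hypot(q[:,0],q[:,2]-.03);q=q[(r>.084)&(r<.105)]
        print(nm,v,len(q),q.mean(0).round(4),np.percentile(np.arctan2(q[:,0],q[:,2]-.03),[2,50,98]).round(3))
a=env.grab_frame("scene")['frame'][160:280,170:310];b=env.grab_frame("top")['frame'][140:260,330:470]
cv2.imwrite("pics/f.png",cv2.resize(np.hstack([a,b]),None,fx=2.8,fy=2.8)[...,::-1])
s=env.read_state();print(s['ee_pos'],s['wrist_force'])
E
```

```text
top 1570 z 0.0397 ((528.456298828125, -172.57369995117188), (148.41221618652344, 140.21292114257812), 76.62254333496094)
scene 1040 z 0.0387 ((530.9144287109375, -172.08831787109375), (148.00234985351562, 140.66343688964844), 76.6802749633789)
red top 79 [0.0165 0.033  0.1234] [0.116 0.172 0.252]
red scene 71 [0.0216 0.0356 0.1206] [0.177 0.237 0.284]
yel top 82 [-0.0209 -0.0321  0.1234] [-0.286 -0.221 -0.157]
yel scene 67 [-0.0155 -0.0299  0.1207] [-0.213 -0.167 -0.132]
[ 0.45917861 -0.39055998  0.22449372] [-0.46094728  0.49333636 -0.31314676]
```

View pics/f.png

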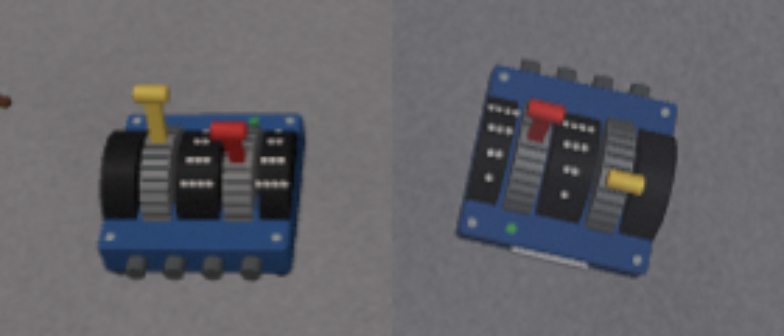

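The final view shows the red stem at the three-dot rows (235,160 left; 540,135 right) and the yellow tab at the two-dot level. The measured angles are about +0.205 and -0.195, against ±0.218, and the arm is clear of everything.

```bash
python3 -c "
from station import env
print(env.sign_off())"
```

```text
the job is handed in; nothing more can be done
None
```

The blue tester's red tab now stands at three dots (about +0.205 rad measured) and its yellow tab at two dots (about -0.195 rad), the orange tester was not touched, and the job is handed in at about 9 s with no verdict returned.

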